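# Gauge the thickness of a charred oak stave sample

## Robot

A 6-joint arm with a two-finger parallel gripper is mounted at the origin on the work surface. World frame = base frame: x ahead of the robot, y to its left, z up, the work surface at z = 0. Lengths are in m, angles in rad, forces in N, time in s.
With the tool pointing down it reaches from about 0.275 to 0.85 m from the base axis. Payload 19 kg.
Tool frame: the origin (TCP) lies midway between the tips of the shut fingers; the grasp point (between the pads) lies 19 mm behind it; z points along the fingers, y is the line along which they close (so a half turn about z gives the same grasp; the last joint's range is limited). The gripper opens to 85 mm and grips with 20 to 120 N. Pads are 22 mm wide; open, the fingers measure 114 mm over their backs; the gripper's body (76 mm by 85 mm) begins 54 mm behind the grasp point. The pads swing forward as they close: fully open they stand 13 mm farther back than shut.
Start: joints at [0.98, 0.15, 1.437, -0, 1.554, -0.134], TCP at [0.254, 0.516, 0.231] pointing down, gripper open.
Joint ranges: [-2.8, 2.8], [-0.68, 2.1], [0.12, 2.68], [-1.39, 4.53], [0.16, 2.79], [-2.81, 2.81]. Speed limits (rad/s): [1.89, 1.89, 2.22, 3.01, 3.01, 3.01].

## Interface

Orientations are given as a 3x3 rotation matrix whose columns are the frame's x, y, z axes.
In Python, from cell import robot, inverse_kinematics, camera, ticket gives the robot as it stands. Calls block until the motion is done:
- robot.goto(position, orientation): joint-space move of the TCP to a pose.
- robot.line_to(position, vel=0.15, attitude=None, threshold=None): straight line of the TCP; attitude=None keeps the orientation; vel is the mean speed in m/s. With threshold (N) it stops when the force on the tool has changed by that much, and returns True; else False.
- robot.movej(angles): joint-space move.
- robot.move_gripper(opening): finger opening in m; the grip force is fixed at half the most; returns when the fingers have stopped.
- robot.dwell(seconds).
- inverse_kinematics(position, orientation): joint angles nearest the present ones, or None.
- camera(name): name is "scene" or "side" or "wrist"; returns a dict with "pixels" (400x640x3 uint8, blue, green, red), "z_map" (400x640 float32, m along the optical axis (not along the pixel's ray), 0 where there is no reading), "camera_matrix" (3x3 intrinsics, pixels), "extrinsics" (4x4, takes a point from camera to world coordinates); the wrist camera has in their place "T_tool_cam" (4x4, takes a point from camera to tool coordinates, whose origin is the TCP and whose axes are the flange's). Camera axes: x right, y up, looking along -z (the intrinsics and any distortion apply to the point x, -y, -z); pixel columns grow to the right and rows downward; lengths in m; the calibration is good to about 2 mm. The wrist camera is an equidistant fisheye: a pixel r from the principal point sees the ray r / f radians off the axis. A picture is of the moment at which its call begins: read the wrist's pose just before it.
A pose or a line that the arm cannot do raises robot.MotionError and nothing moves.
- ticket.job_done(): hands the job in; it is judged then, once.
Readings, each from a call of its own:
- robot.read_t(): time.
- robot.read_joint_pos(): joint angles.
- robot.read_qvel(): joint speeds.
- robot.read_joint_torque(): joint torques, N m.
- robot.read_ee_pos(): TCP position.
- robot.read_orientation(): TCP orientation.
- robot.read_ft_force(): force on the tool from outside, world axes, zero at the start.
- robot.read_torque(): the same for the moment, N m.
- robot.read_grip_width(): finger opening in m.
- robot.read_grasp_force(): force on a finger pad.
Only numpy, scipy, OpenCV 4.12 (cv2) and the standard library are available. Lean on these libraries where they do the work, as an engineer would, in place of code of your own. Each camera call takes 0.05 s, during which the arm holds its last target. There are 200 camera calls.

## Task

Stand the small amber bottle upright somewhere clear of the gauge's track, then slide the dark oak strip lying flat along the track until its middle is under the gauge's foot, so that the pale strip, already measured, is moved out from under it and stays flat on the bench. Then press the gauge's green cap down as far as it goes, so that the sprung foot rests on the dark strip and reads its thickness, and leave it down. Do not disturb the brown strip, beaker, grain jar, marker pen or rubber bung.

Things in the scene. Friction and masses are not known exactly. Their poses are not given: they have to be found in the camera images.
- gauge: white strip-thickness gauge, fixed. Origin on the bench under its foot; y runs along the track, x points from the track to the column. Track: bare bench between two rails 10 mm high, inner faces at x = -23 and 23 mm, y -60 to 60 mm, open at both ends. Base: x 45 to 111 mm, y -50 to 50 mm, 22 mm high. Column: 22 mm diameter at x = 78 mm, 170 mm high
- left_mouth (a point): middle of the track's left (+y) end at bench height, 93 mm from the gauge's origin; the rails flare out here to about 64 mm
- right_mouth (a point): the same at the right (-y) end of the track
- head (a joint): height of the gauge's head: 0 fully up, 0.035 m fully down at its stop. A friction slide: it stays where it is left and takes about 8 N to press down. It starts 0 to 7 mm below the top
- foot (a joint): gauge reading: how far the sprung foot is pushed up into the head, 0 hanging free, at most 0.03 m. With the head fully down the free foot hangs 10 mm above the bench, so the reading is the part's thickness less 10 mm (dark strip: 0.016)
- head_top (a point): centre of the flat top of the green press cap (36 mm diameter, 8 mm thick) on the head, straight above the foot; 143 mm above the bench with the head up, 108 mm with it down. Below it: a barrel of 28 mm diameter (underside 48 mm below the cap's top) with a dial of 42 mm diameter on its -x side reaching 26 mm out; an arm leads back to a carriage 38 mm wide round the column
- foot_tip (a point): centre of the underside of the brass foot (20 mm diameter); 45 mm above the bench with the head up and the foot free
- dark_strip: dark oak strip, 140 mm long (its y), 40 mm wide (its x), 26 mm thick, lying flat on the bench left or right of the robot's middle; origin at the centre of its underside
- pale_strip: pale oak strip, 140 x 40 x 18 mm (long along its y), lying in the gauge's track under the foot at the start; origin at the centre of its underside
- brown_strip: mid-brown oak strip, 140 x 40 x 22 mm (long along its y), lying on the bench on the other side from the dark one; leave it alone. Origin at the centre of its underside
- bottle: amber glass jar with a black cap, 54 mm diameter, 85 mm high, standing in the line of the track just beyond its left (+y) mouth; origin at the centre of its underside
- beaker: clear open glass beaker, 70 mm diameter, 85 mm high, on the bench beside the right part of the track on the column side; leave it alone. Origin at the centre of its underside
- grain_jar: clear jar of grain with a steel lid, 76 mm diameter, 116 mm high, beside the left part of the track on the column side; leave it alone. Origin at the centre of its underside
- marker: white and green marker pen, 15 mm thick, 130 mm long (along its y), lying in front of the gauge; leave it alone. Origin about its middle, on the underside
- bung: black rubber bung, 34 mm diameter, 28 mm high, behind the gauge's column; leave it alone. Origin at the centre of its underside

How it is judged:
By the outcome, as a careful person would: the job done as asked, in the order asked, and still so for the second after the job is handed in, with the robot touching nothing.
It also fails if it takes over 72 s, if anything falls off the work surface, if the arm or the gripper's body presses on something with over 40 N, if the wrist force passes 120 N, or if a joint passes its speed limit or range.

## Working session

There is one attempt and no reset: what is moved stays moved. The work goes in short steps, each a Python script; the robot and the scene stay as the last script left them, time stands still between calls to the robot, and variables do not carry over. Pictures are saved under pics/ and viewed, at most 10 in all, crops included, and the job is handed in when it is done.

```bash
mkdir -p pics; ls
cat > h.py <<'E'
import numpy as np, cv2
from cell import robot, inverse_kinematics, camera, ticket
def world(c):
    z=c["z_map"]; K=c["camera_matrix"]; v,u=np.mgrid[0:400,0:640]
    P=np.stack([(u-K[0,2])/K[0,0]*z,-(v-K[1,2])/K[1,1]*z,-z],-1)
    E=c["extrinsics"]; W=P@E[:3,:3].T+E[:3,3]; W[z==0]=np.nan; return W
E
python3 - <<'E'
from h import *
ims=[]
for n in("scene","side"):
    c=camera(n); np.savez(n+".npz",**c); ims.append(c["pixels"])
    print(n,c["camera_matrix"].round(1).tolist(),c["extrinsics"].round(3).tolist(),(c["z_map"]>0).mean(), [k for k in c])
    cv2.imwrite(f"pics/{n}0.png",c["pixels"])
print(robot.read_t(),robot.read_orientation().round(3).tolist())
E
```

```text
pics
scene [[363.3, 0.0, 319.4], [0.0, 363.3, 197.9], [0.0, 0.0, 1.0]] [[0.168, -0.807, 0.567, 1.104], [0.986, 0.14, -0.093, -0.079], [-0.005, 0.574, 0.819, 0.856], [0.0, 0.0, 0.0, 1.0]] 0.9956484375 ['pixels', 'z_map', 'camera_matrix', 'extrinsics']
side [[490.7, 0.0, 313.6], [0.0, 490.7, 196.9], [0.0, 0.0, 1.0]] [[0.841, 0.328, -0.431, 0.099], [-0.541, 0.481, -0.689, -0.812], [-0.018, 0.813, 0.582, 0.797], [0.0, 0.0, 0.0, 1.0]] 0.9960234375 ['pixels', 'z_map', 'camera_matrix', 'extrinsics']
0.1 [[-0.897, 0.441, -0.001], [0.441, 0.897, -0.001], [0.0, -0.001, -1.0]]
```

View pics/scene0.png

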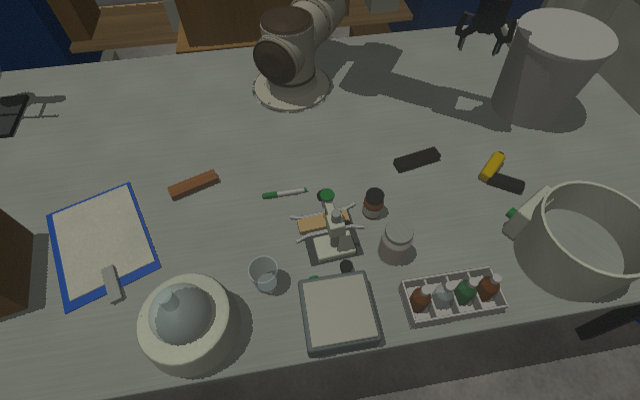

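View pics/side0.png

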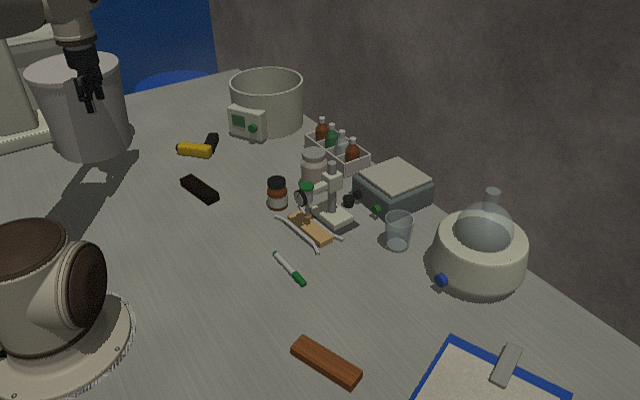

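The scene view shows the dark strip at (417,159), bottle at (374,202), gauge with pale strip at (325,222), green cap at (327,196), marker at (285,192), grain jar at (398,238), beaker at (263,270) and bung at (347,267). The side view shows the same things: dark strip at (200,188), bottle at (277,193), cap at (306,187).

Run:
```python
import numpy as np,cv2
from h import world
R={"scene":dict(dark=(385,140,450,180),pale=(285,200,365,240),bottle=(358,180,388,220),cap=(315,185,340,205),marker=(255,180,312,202),jar=(378,215,418,268),beaker=(245,252,282,296),rails=(285,195,372,250),base=(305,225,362,265)),
"side":dict(dark=(172,168,228,210),pale=(280,205,340,255),bottle=(262,172,292,214),cap=(294,176,320,194),marker=(265,245,312,292),jar=(296,145,330,190),beaker=(380,205,416,255),rails=(270,205,350,260),base=(310,200,360,240))}
for n in R:
    c=dict(np.load(n+".npz")); W=world(c); hsv=cv2.cvtColor(c["pixels"],cv2.COLOR_BGR2HSV); H,S,V=[hsv[...,i].astype(int) for i in range(3)]
    z=W[...,2]
    print(n,"bench z",np.nanmedian(z[(np.abs(z)<.02)]).round(4))
    def rep(k,m):
        x0,y0,x1,y1=R[n][k]; mm=np.zeros_like(m); mm[y0:y1,x0:x1]=m[y0:y1,x0:x1]
        p=W[mm&np.isfinite(z)]
        if len(p)<4: print(k,len(p)); return
        r=cv2.minAreaRect((p[:,:2]*1000).astype(np.float32))
        print(k,len(p),"med",np.median(p,0).round(3),"rect",np.round(r[0],1),np.round(r[1],1),round(r[2],1),"z5/95",np.percentile(p[:,2],[5,95]).round(3))
        return p
    rep("dark",(z>.020)&(z<.032)); rep("pale",(z>.013)&(z<.023)&(H>8)&(H<28)&(S>70))
    rep("bottle",(z>.078)&(z<.092)); rep("cap",(H>45)&(H<80)&(S>80)&(z>.08)&(z<.16)); rep("marker",(z>.008)&(z<.025))
    rep("jar",(z>.108)&(z<.122)); rep("beaker",(z>.03)&(z<.095)); rep("rails",(z>.006)&(z<.0135)&(S<60)); rep("base",(z>.019)&(z<.026)&(S<60))
    rep("rails",(z>.1)&(z<.175)&(S<60)); 
    cv2.imwrite(f"pics/{n}1.png",cv2.resize(c["pixels"][170:290,260:440] if n=="scene" else c["pixels"][140:270,250:430],None,fx=4,fy=4,interpolation=cv2.INTER_CUBIC))
```

```text
scene bench z 0.0017
dark 520 med [0.432 0.329 0.027] rect [429.7 331.8] [ 43.  140.9] 11.6 z5/95 [0.022 0.03 ]
pale 413 med [ 0.6   -0.014  0.019] rect [598.   13.8] [ 39.7 139.5] 4.4 z5/95 [0.016 0.022]
bottle 240 med [0.585 0.152 0.086] rect [583.4 152.4] [46.8 45.7] 9.6 z5/95 [0.082 0.088]
cap 137 med [0.599 0.021 0.138] rect [598.3  21.4] [31.8 32.6] 80.2 z5/95 [0.135 0.14 ]
marker 213 med [ 0.484 -0.082  0.014] rect [481.2 -79.5] [ 16. 128.] 2.2 z5/95 [0.009 0.018]
jar 580 med [0.717 0.171 0.117] rect [714.9 172.9] [64.5 63.4] 89.2 z5/95 [0.112 0.119]
beaker 663 med [ 0.729 -0.154  0.067] rect [ 742.2 -152.8] [67.9 68.2] 73.7 z5/95 [0.035 0.087]
rails 329 med [0.622 0.001 0.011] rect [598.3  34.5] [155.5 215.3] 0.3 z5/95 [0.007 0.013]
base 696 med [0.682 0.018 0.023] rect [674.8  28.3] [ 65.4 100.2] 3.9 z5/95 [0.02  0.025]
rails 585 med [0.68  0.024 0.134] rect [636.7  31.7] [118.5  52.2] 5.2 z5/95 [0.105 0.171]
side bench z 0.0027
dark 474 med [0.43  0.323 0.028] rect [431.6 329.9] [ 43.2 146.9] 11.6 z5/95 [0.022 0.031]
pale 572 med [0.596 0.002 0.02 ] rect [596.4  30.8] [ 42.4 185.1] 3.7 z5/95 [0.015 0.022]
bottle 191 med [0.583 0.146 0.087] rect [585.  149.1] [49.6 47. ] 60.1 z5/95 [0.08  0.089]
cap 118 med [0.597 0.015 0.139] rect [596.7  19.1] [32.  35.5] 29.4 z5/95 [0.133 0.141]
marker 281 med [ 0.481 -0.089  0.016] rect [482.5 -81.9] [ 15.  132.8] 1.7 z5/95 [0.01  0.018]
jar 345 med [0.709 0.16  0.118] rect [678.4 106.1] [218.1  63.3] 59.4 z5/95 [0.11  0.121]
beaker 1061 med [ 0.749 -0.151  0.062] rect [ 771.  -115.4] [165.9  81.8] 47.7 z5/95 [0.034 0.087]
rails 459 med [ 0.579 -0.001  0.011] rect [599.5   5. ] [210.2 211.1] 59.3 z5/95 [0.006 0.013]
base 439 med [0.669 0.014 0.024] rect [675.4  23.6] [138.9 107.3] 15.2 z5/95 [0.02  0.026]
rails 0
```

View pics/scene1.png

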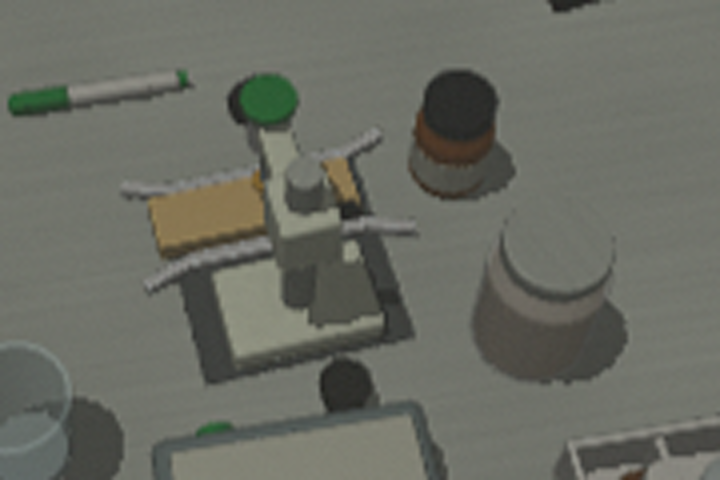

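The enlarged view confirms that the head is up and the pale strip sits in the track, with the bottle just beyond the left mouth. It also shows the jar and beaker clear of the track line. The measured sizes match those given: strips 43x141 and 40x140 mm, base 65x100 mm, marker 16x128 mm. The gauge origin is about (597, 21) mm with a yaw of about 4°. The dark strip is at about (430.5, 331) mm with a yaw of 11.6°, and the bottle is at about (584, 151) mm. I'll move the bottle first.

```bash
cat >> h.py <<'E'
def Rz(deg,s=1):
    a=np.radians(deg); gx=np.array([np.cos(a),np.sin(a),0])*s; z=np.array([0,0,-1.]); return np.stack([np.cross(gx,z),gx,z],1)
G=np.array([.5973,.0207]); YAW=4.0
def g(x,y,z):
    a=np.radians(YAW); return np.array([G[0]+x*np.cos(a)-y*np.sin(a),G[1]+x*np.sin(a)+y*np.cos(a),z])
E
python3 - <<'E'
from h import *
print(camera("wrist")["T_tool_cam"].round(3).tolist())
for s in(1,-1):
    for p in([.584,.151,.03],g(0,0,.11),[.43,.12,.03],g(0,90,.01)*0+g(0,.09,.01),[.424,.36,.01]):
        q=inverse_kinematics(p,Rz(4,s)); print(s,None if q is None else np.round(q,2))
E
```

```text
[[-0.001, 0.965, 0.263, 0.067], [1.0, 0.0, 0.002, 0.001], [0.002, 0.263, -0.965, -0.145], [0.0, 0.0, 0.0, 1.0]]
1 [ 0.13  0.35  1.61 -0.    1.18  0.06]
1 [-0.09  0.26  1.55 -0.    1.33 -0.16]
1 [ 0.1   0.05  1.98 -0.    1.11  0.03]
1 [ 0.06  0.37  1.63 -0.    1.14 -0.01]
1 [ 0.57  0.29  1.75 -0.    1.11  0.5 ]
-1 None
-1 None
-1 None
-1 None
-1 [ 0.57  0.29  1.75 -0.    1.11 -2.65]
```

Run:
```python
from h import *
R=Rz(4); b=np.array([.584,.151]); d=np.array([.43,.12])
robot.goto([*b,.17],R); print(robot.read_t())
robot.line_to([*b,.03],vel=.15)
robot.move_gripper(.0)
print("w",robot.read_grip_width(),robot.read_grasp_force(),robot.read_t())
robot.line_to([*b,.08]); print("w",robot.read_grip_width())
robot.line_to([*d,.08],vel=.2); robot.line_to([*d,.032],vel=.1)
print(robot.line_to([*d,.026],vel=.02,threshold=4),robot.read_ee_pos())
robot.move_gripper(.085); robot.line_to([*d,.17],vel=.25); print(robot.read_t())
# over the dark strip, look
a=np.radians(11.6); D=np.array([.4306,.331])+.03*np.array([-np.sin(a),np.cos(a)])
robot.goto([*D,.15],Rz(11.6)); print(robot.read_t(),robot.read_ee_pos())
cv2.imwrite("pics/s2.png",np.hstack([camera("scene")["pixels"][130:290,250:450],camera("wrist")["pixels"][::2,::2][:160]]))
```

```text
1.95
w 0.051912232763266154 62.12227774551138 3.4667
w 0.051901337588416536
True [0.43030217 0.12005803 0.03119061]
6.8667
7.825 [0.42471712 0.35941476 0.14962335]
```

View pics/s2.png

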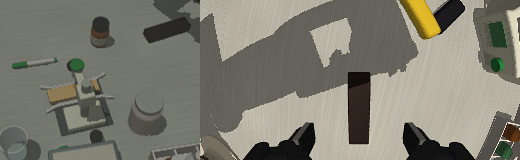

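The left panel shows the bottle standing upright at (100,30), clear of the track. In the wrist view on the right, the dark strip at (359,108) is centred between the fingers.

Run:
```python
from h import *
D=robot.read_ee_pos()[:2]
robot.line_to([*D,.007],vel=.12); robot.move_gripper(0)
print("w",robot.read_grip_width(),robot.read_grasp_force(),robot.read_ft_force().round(1))
robot.line_to([*D,.05],vel=.12)
R=Rz(YAW)
robot.line_to(g(0,.205,.05),vel=.15,attitude=R)   # strip centre at +175
print("w",robot.read_grip_width(),robot.read_t())
c=camera("scene"); np.savez("s3.npz",**c); c2=camera("side")
cv2.imwrite("pics/s3.png",np.vstack([cv2.resize(c["pixels"][150:250,280:440],None,fx=4,fy=3),cv2.resize(c2["pixels"][130:260,210:370],None,fx=4,fy=2)]))
for n,c,r in(("scene",c,(335,130,420,230)),("side",c2,(215,130,320,225))):
    W=world(c); x0,y0,x1,y1=r; w=W[y0:y1,x0:x1].reshape(-1,3); px=c["pixels"][y0:y1,x0:x1].reshape(-1,3)
    m=(w[:,2]>.058)&(w[:,2]<.078)&(px.max(1)<75)&(w[:,1]<.19); p=w[m]
    print(n,m.sum(),cv2.minAreaRect((p[:,:2]*1000).astype(np.float32)),np.median(p[:,2]))
```

```text
w 0.038676105324250615 61.15325689315796 [-1.1 -0.8  6.9]
w 0.038668541999915 11.8
scene 399 ((511.44390869140625, 146.36846923828125), (196.63719177246094, 65.61934661865234), 10.16152286529541) 0.06916150645287178
side 404 ((539.7073364257812, 139.65301513671875), (178.36550903320312, 230.07762145996094), 65.13846588134766) 0.07013704658337971
```

View pics/s3.png

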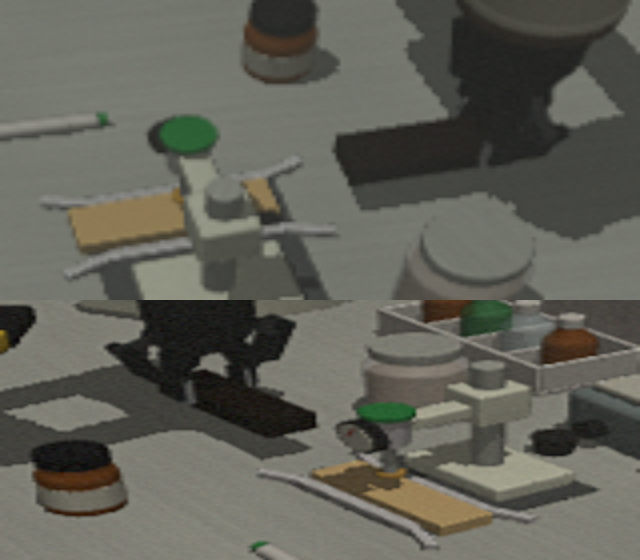

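Both views show the dark strip held level, in line with the track and ahead of the left mouth. The bottle and marker are clear. Next I lower it and slide it into the track.

Run:
```python
from h import *
robot.line_to(g(0,.205,.012),vel=.1); print(robot.line_to(g(0,.205,.0065),vel=.02,threshold=5),robot.read_ee_pos()[2])
z=robot.read_ee_pos()[2]+.0005
print("slide",robot.line_to(g(0,.135,z),vel=.05,threshold=25),robot.read_ft_force().round(1),robot.read_ee_pos().round(4),g(0,.135,z).round(4))
robot.move_gripper(.06); p=g(0,.135,.1); robot.line_to(p,vel=.15); robot.line_to(g(0,.235,.1),vel=.2)
robot.move_gripper(0); print(robot.read_t())
out=[]
for n,r in(("scene",(290,150,400,240)),("side",(240,150,350,260))):
    c=camera(n); W=world(c); x0,y0,x1,y1=r; out.append(cv2.resize(c["pixels"][y0:y1,x0:x1],(400,360)))
    w=W[y0:y1,x0:x1].reshape(-1,3); px=c["pixels"][y0:y1,x0:x1].reshape(-1,3)
    for nm,m in(("dark",(w[:,2]>.022)&(w[:,2]<.033)&(px.max(1)<70)&(w[:,1]>.05)),("pale",(w[:,2]>.014)&(w[:,2]<.024)&(px[:,2]>px[:,0]*1.5)&(px[:,2]>100))):
        p=w[m&(w[:,0]>.55)&(w[:,0]<.64)]; r_=cv2.minAreaRect((p[:,:2]*1000).astype(np.float32)); print(n,nm,len(p),np.round(r_[0]+r_[1]+(r_[2],),1),"y",p[:,1].min().round(3),p[:,1].max().round(3))
cv2.imwrite("pics/s4.png",np.hstack(out))
```

```text
True 0.007518301682430069
slide False [-0.  -0.  -0.7] [0.5879 0.1556 0.008 ] [0.5879 0.1554 0.008 ]
16.6583
scene dark 597 [589.  129.7  41.  135.4   3.1] y 0.061 0.198
scene pale 452 [599.  -31.1  39.9  98.8   4.3] y -0.079 0.018
side dark 511 [589.5 123.8  41.6 141.1   3.5] y 0.053 0.195
side pale 463 [599.4 -25.8  41.4 118.8   5.7] y -0.086 0.033
```

View pics/s4.png

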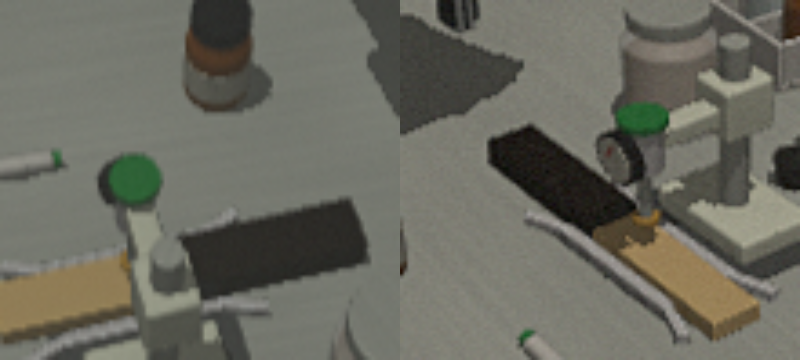

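The dark strip is in the left half of the track, with its rear end near y=0.196. It butts against the pale strip, and both lie flat. Next I push its end with the shut fingers.

Run:
```python
from h import *
robot.line_to(g(0,.215,.1),vel=.2); robot.line_to(g(0,.215,.012),vel=.12)
print("push",robot.line_to(g(0,.087,.012),vel=.05,threshold=25),robot.read_ft_force().round(1),robot.read_ee_pos().round(4),g(0,.087,.012).round(4),robot.read_t())
out=[]
for n,r in(("scene",(270,150,380,240)),("side",(260,160,370,270))):
    c=camera(n); np.savez(n+"5.npz",**c); W=world(c); x0,y0,x1,y1=r; out.append(cv2.resize(c["pixels"][y0:y1,x0:x1],(400,360)))
    w=W[y0:y1,x0:x1].reshape(-1,3); px=c["pixels"][y0:y1,x0:x1].reshape(-1,3)
    for nm,m in(("dark",(w[:,2]>.022)&(w[:,2]<.033)&(px.max(1)<70)),("pale",(w[:,2]>.014)&(w[:,2]<.024)&(px[:,2]>px[:,0]*1.5)&(px[:,2]>100))):
        p=w[m&(w[:,0]>.57)&(w[:,0]<.64)]; l=(p[:,:2]-G)@np.array([-np.sin(.07),np.cos(.07)]); print(n,nm,len(p),"gy 1,99%",np.percentile(l,[1,99]).round(4),l.min().round(4),l.max().round(4))
cv2.imwrite("pics/s5.png",np.hstack(out))
```

```text
push False [-0.  -0.9 -0. ] [0.5912 0.1075 0.012 ] [0.5912 0.1075 0.012 ] 20.6
scene dark 433 gy 1,99% [-0.0618  0.0809] -0.0625 0.0896
scene pale 439 gy 1,99% [-0.1532 -0.0644] -0.1554 -0.0638
side dark 590 gy 1,99% [-0.0658  0.083 ] -0.0681 0.0957
side pale 681 gy 1,99% [-0.2044 -0.069 ] -0.2076 -0.0666
```

View pics/s5.png

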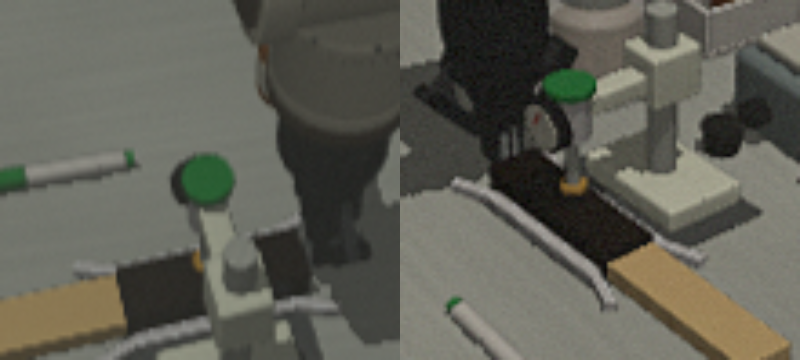

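The dark strip's front end is at g_y ≈ -0.065 in both views, and the pale strip is flat beyond it. It needs about 5 mm more. After that I back off and press the cap.

Run:
```python
from h import *
print(robot.line_to(g(0,.0815,.012),vel=.03,threshold=25))
robot.line_to(g(0,.11,.012),vel=.1); robot.line_to(g(0,.14,.2),vel=.25); robot.line_to(g(0,0,.2),vel=.2)
f0=robot.read_ft_force()
robot.line_to(g(0,0,.145),vel=.1)
print("press",robot.line_to(g(0,0,.1045),vel=.02,threshold=34),robot.read_ee_pos().round(4),(robot.read_ft_force()-f0).round(1),robot.read_t())
robot.dwell(.3); print(robot.read_ee_pos().round(4),(robot.read_ft_force()-f0).round(1))
```

```text
False
press True [0.5974 0.0207 0.108 ] [-3.2 -0.7  9.4] 25.6833
[0.5974 0.0207 0.108 ] [-2.8  0.1  9. ]
```

The press stopped hard at z = 0.108, which is the stop height. I'll retreat and verify.

Run:
```python
from h import *
robot.line_to(g(0,0,.2),vel=.1); robot.line_to([.42,.25,.25],vel=.25)
out=[]
for n,r in(("scene",(260,150,400,276)),("side",(240,150,380,276))):
    c=camera(n); W=world(c); x0,y0,x1,y1=r; out.append(cv2.resize(c["pixels"][y0:y1,x0:x1],(400,360)))
    w=W[y0:y1,x0:x1].reshape(-1,3); px=c["pixels"][y0:y1,x0:x1].reshape(-1,3).astype(int)
    q=w[(px[:,1]>px[:,2]*1.5)&(px[:,1]>px[:,0]*1.3)&(w[:,2]>.08)]; print(n,"cap",np.median(q,0).round(4))
    for nm,m in(("dark",(w[:,2]>.022)&(w[:,2]<.033)&(px.max(1)<70)),("pale",(w[:,2]>.014)&(w[:,2]<.024)&(px[:,2]>px[:,0]*1.5)&(px[:,2]>100))):
        p=w[m&(w[:,0]>.57)&(w[:,0]<.64)]; l=(p[:,:2]-G)@np.array([-np.sin(.07),np.cos(.07)]); print(n,nm,len(p),"gy",np.percentile(l,[1,99]).round(4))
cv2.imwrite("pics/s6.png",np.hstack(out)); print(robot.read_t())
```

```text
scene cap [0.5992 0.0213 0.1088]
scene dark 442 gy [-0.0679  0.0697]
scene pale 540 gy [-0.1792 -0.0706]
side cap [0.5972 0.0159 0.11  ]
side dark 492 gy [-0.0719  0.0632]
side pale 697 gy [-0.2112 -0.0741]
28.4833
```

View pics/s6.png

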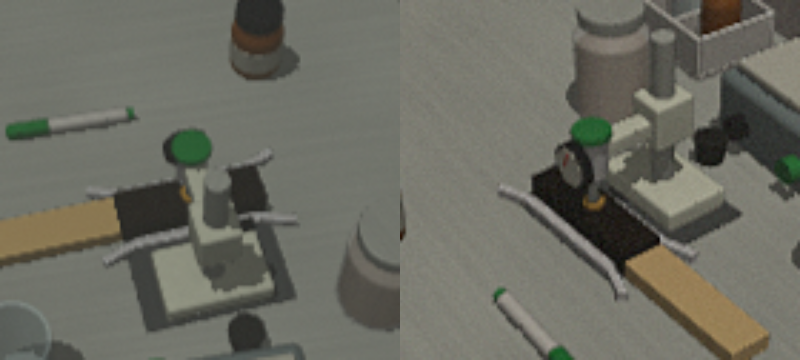

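The dark strip is centred under the foot to within about 2 mm. The head is down with the cap at 0.108, the pale strip is flat beyond the dark one, and the bottle is upright. The marker, jar, beaker and bung look undisturbed.

```bash
python3 -c "
from cell import ticket; print(ticket.job_done())"
```

```text
the job is handed in; nothing more can be done
None
```

I handed in the job at about 28 s: bottle upright clear of the track, dark strip centred under the foot to about 2 mm, pale strip flat beyond it, and the cap left fully down.

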